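# Hold an offcut on the sawing board

## Task

First take the paint jar off the sawing board and stand it upright on the round cork mat. Then set the pine offcut on the board in the corner, standing on its narrow long side as it does now, its long side flat against the fence and its end up against the stop block, and finish while holding it there with one steady diagonal push: about 10 newtons down onto the board and about 10 newtons into the fence, ready for somebody to saw it. Do not let go at the end, and leave the plaster trees, glue stick, mug and brush where they are.

Things in the scene. Friction and masses are not known exactly. Their poses are not given: they have to be found in the camera images.
- corner (a point): Inside corner where the fence's inner face, the stop block's end face and the board's upper face (21 mm above the table) meet. x points squarely into the fence (away from the robot), y along the fence to the stop, z up; free board lies to -x, -y. The stop block, 45 (x) x 30 (y) x 25 mm high, is fixed on the board against the fence, on its left half; where along the fence varies.
- base: The sawing board's plywood plate, 200 (x) x 240 (y) x 18 mm, rigid and fixed to the table; origin at the centre of its lower face, 3 mm above the table; axes as those of the corner.
- fence: The fence of the sawing board, a straight wooden bar 30 x 240 x 25 mm; origin at the centre of its lower face, which is the board's upper face; its inner face lies 15 mm to -x. Rigid and fixed. Note that friction on the board can carry a sideways push before the offcut reaches the fence, so meet the fence before bearing down.
- offcut_center (a point): The workpiece: a plain pine block with a thin pencil line round its middle, 36 wide (x) x 110 long (y) x 60 mm high (z), 100 to 190 g. The point is its centre. It starts on the table beside the board, standing on a 36 mm wide side. It is 35 mm higher than fence and stop, so fingers can hold it across its width above them. Either end may go to the stop.
- jar_center (a point): A lidded cylindrical paint jar, 48 mm across and 62 mm high, about 90 to 180 g; the point is its centre, 31 mm above its underside, z along its axis. It starts standing on the sawing board in the corner where the offcut has to go.
- jar: The same paint jar; origin at the centre of its underside.
- offcut: The same offcut; origin at the centre of its underside.
- cork_mat: A round flat cork mat, 110 mm across and 4 mm thick, fixed to the table beside the board; origin at the centre of its underside.
- tree_a: Bystander: a white plaster fir tree, 68 mm across the foot, 95 mm high; origin under its foot.
- tree_b: Bystander: a smaller white plaster fir tree, 54 mm across the foot, 76 mm high; origin under its foot.
- glue_stick: Bystander: an upright glue stick 29 mm across, 96 mm high; origin under its foot.
- mug: Bystander: a white mug 76 mm across, 85 mm high; origin under its foot.
- brush: Bystander: a paint brush about 180 mm long lying on the table; origin under its middle.
Mind the look-alikes: they are no part of the job. What is shaped like the offcut but pink, purple or red is not meant.

How it is judged:
On the way:
1. the jar stands upright on the cork mat, let go and at rest (horizontal distance between jar_center and cork_mat below 0.04 m and height (world z) of jar_center below 0.041 m and angle between jar_center's own z axis and vertical below 0.12 rad and contact force between jar and the arm below 0.1 N and linear speed of jar below 0.02 m/s), for 0.2 s.
At the end, for the whole second after the job is handed in: Offcut held still in the corner: upright and along the fence within 0.05 rad, within 3.5 mm of fence and board and 4 mm of the stop, pressed into the fence with over 3 N and onto the board with over 5 N; jar upright on the mat within 40 mm of its centre, not touched (x of offcut_center in the frame of corner between -0.0215 and -0.0145 m and y of offcut_center in the frame of corner between -0.059 and -0.051 m and z of offcut_center in the frame of corner between 0.026 and 0.0335 m and angle between the y axis of offcut_center and the y axis of corner, either way round below 0.05 rad and angle between offcut_center's own z axis and vertical below 0.05 rad and contact force between offcut and fence above 3 N and contact force between offcut and base above 5 N and linear speed of offcut below 0.01 m/s and horizontal distance between jar_center and cork_mat below 0.04 m and height (world z) of jar_center below 0.041 m and angle between jar_center's own z axis and vertical below 0.12 rad and contact force between jar and the arm below 0.1 N); the arm keeps its last pose, push and grip.
It fails at once if a bystander (plaster tree, glue stick, mug or brush) is shifted by more than 30 mm (distance of any of tree_a, tree_b, glue_stick, mug, brush from where it was at the start of the episode above 0.03 m).
It also fails if it takes over 72 s, if anything falls off the work surface, if the arm or the gripper's body presses on something with over 40 N, if the wrist force passes 120 N, or if a joint passes its speed limit or range.

## Robot

A 6-joint arm with a two-finger parallel gripper is mounted at the origin on the work surface. World frame = base frame: x ahead of the robot, y to its left, z up, the work surface at z = 0. Lengths are in m, angles in rad, forces in N, time in s.
With the tool pointing down it reaches from about 0.35 to 0.775 m from the base axis. Payload 7.3 kg.
Tool frame: the origin (TCP) lies on the centre line of the jaws, within the pads' length; the fingertips stand 8 mm ahead of it and the grasp point (between the pads) lies 11 mm behind it; z points along the fingers, y is the line along which they close (so a half turn about z gives the same grasp; the last joint's range is limited). The gripper opens to 92 mm and grips with 3 to 60 N. Pads are 19 mm wide; open, the fingers measure 130 mm over their backs; the gripper's body (75 mm by 190 mm) begins 47 mm behind the grasp point.
Start: joints at [-1.275, 0.342, 1.524, -0, 1.275, -0.146], TCP at [0.224, -0.475, 0.202] pointing down, gripper open.
Joint ranges: [-2.53, 2.53], [-0.77, 2.02], [0.04, 2.7], [-1, 4.14], [0.28, 2.66], [-3.11, 3.11]. Speed limits (rad/s): [2.57, 2.57, 3.14, 3.14, 3.14, 3.14].

## Interface

Orientations are given as a unit quaternion [w, x, y, z].
In Python, from station import state, camera, camera_params, finish_job gives the robot as it stands.
- The arm moves only by the tool carry_out, never from a script. Its argument "targets" is a list of rows, each an object of numbers: "x", "y", "z": the shift along the world's x, y, z as a fraction of full scale; "turn": the turn about the world's z as a fraction of full scale; "jaw": the opening, from -1 (shut) to 1 (fully open). In form: [{"x": .., "y": .., "z": .., "turn": .., "jaw": ..}, ...]. A call has 1 to 8 rows; each row is the pose to reach, as a shift and turn from the pose commanded when the call began, turning the shorter way round; what a row does not reach only later rows make up. Full scale, the value 1, is 200 mm for a shift and pi rad for a turn. A row lasts 1/12 s, in which the tool goes at most 41.7 mm and 7.16 degrees, less where a joint would pass 70% of its speed; a pose out of reach is approached as far as the arm can. A call with a number of a shift or a turn outside -1 to 1 is refused whole. A call with a gripper value outside its range is refused whole. The fingers move at their own pace and stop on an object; "squeeze" is the grip in N (left out, the last holds). Time passes only in rows, so rows that repeat a pose let the fingers close. It gives the time, the measured TCP pose, the force, the opening and the grip force at its end, in the units of the state.
- state(): the state, without advancing time (a new reading comes with each control period).
- camera(name): name is "scene" or "top" or "wrist"; returns the picture (400x640x3 uint8, blue, green, red); there is no depth.
- camera_params(name): a dict with "fov_y" (degrees; the focal length in pixels is half the picture's height over the tangent of half this angle, whatever the lens; pixels are square), "cx", "cy" (the principal point, pixels), "R" (3x3) and "t" (3): a world point X has camera coordinates R X + t. Camera axes: x right, y down, z forward; pixel columns grow to the right and rows downward; lengths in m; the calibration is good to about 2 mm. The wrist camera is an equidistant fisheye: a pixel r from the principal point sees the ray r / f radians off the axis. A picture is of the moment at which its call begins: read the wrist's pose just before it. camera_params takes no time and is no camera call; for the wrist camera it gives the pose at the moment of the call.
- finish_job(): hands the job in; it is judged then, once.
The state is a dict: "t": time; "joints": joint angles; "joint_vel": joint speeds; "effort": joint torques, N m; "ee_pos": TCP position; "eef_rot": TCP orientation; "contact_force": force on the tool from outside, world axes, zero at the start; "ft_torque": the same for the moment, N m; "gripper_width": opening from 0.0 (shut) to 1.0 (fully open); "grip_force": force on a finger pad.
Only numpy, scipy, OpenCV 4.12 (cv2) and the standard library are available. Lean on these libraries where they do the work, as an engineer would, in place of code of your own. Each camera call takes 0.05 s, during which the arm holds its last target. There are 200 camera calls.

## Working session

There is one attempt and no reset: what is moved stays moved. The work goes in short steps, Python scripts to look and compute and a tool call to move; the robot and the scene stay as the last step left them, time stands still between calls to the robot, and variables do not carry over. Pictures are saved under pics/ and viewed, at most 10 in all, crops included, and the job is handed in when it is done.

Besides the shell and the picture viewer there is one more tool, called after ">>>" as a command line: name --argument value ..., lists and objects as JSON in quotes. carry_out: Moves the arm, as the interface text tells. Its arguments: {"type":"object","properties":{"targets":{"type":"array","items":{"type":"object","properties":{"x":{"type":"number","minimum":-1,"maximum":1},"y":{"type":"number","minimum":-1,"maximum":1},"z":{"type":"number","minimum":-1,"maximum":1},"turn":{"type":"number","minimum":-1,"maximum":1},"jaw":{"type":"number"}}}},"squeeze":{"type":"number"}},"required":["targets"]}

```bash
mkdir -p pics; python3 - <<'E'
from station import *
import cv2
for n in("scene","top"):
    cv2.imwrite(f"pics/{n}0.png",camera(n)); p=camera_params(n); print(n,p)
s=state();print(s)
E
```

```text
scene {'fov_y': 57.76528207087173, 'cx': 315.7433951055315, 'cy': 193.68539227220325, 'R': array([[-0.60846076,  0.79336966, -0.01844111],
       [ 0.64194888,  0.47840364, -0.59919246],
       [-0.46655882, -0.37642335, -0.80039261]]), 't': array([ 0.40549166, -0.3033386 ,  1.27729965])}
top {'fov_y': 43.23389880213746, 'cx': 318.0405569706637, 'cy': 190.12403896555847, 'R': array([[ 2.38754383e-02, -9.99701281e-01,  5.22619398e-03],
       [-9.74607930e-01, -2.44397410e-02, -2.22580508e-01],
       [ 2.22641746e-01,  2.20717087e-04, -9.74900305e-01]]), 't': array([-0.0808235 ,  0.57125931,  1.37919692])}
{'t': 0.1, 'joints': array([-1.27498214e+00,  3.42676894e-01,  1.52493598e+00,  4.31239162e-07,
        1.27535894e+00, -1.45994690e-01]), 'joint_vel': array([-0.0023939 ,  0.0015832 , -0.00302184, -0.00041053, -0.00124462,
       -0.00040893]), 'effort': array([ 1.25599741e-03, -4.32001233e+01, -2.44697589e+01,  7.19156116e-02,
        5.26074786e-02, -3.00604938e-05]), 'ee_pos': array([ 0.22438456, -0.47420034,  0.20119703]), 'eef_rot': array([-6.87664844e-04,  9.75699456e-01,  2.19112061e-01, -5.14025578e-05]), 'contact_force': array([-0.2186608 , -0.28882487,  0.34618369]), 'ft_torque': array([-0.02344267,  0.00802669,  0.03485527]), 'grip_force': 0.0, 'gripper_width': 1.0013750029144848}
```

View pics/top0.png

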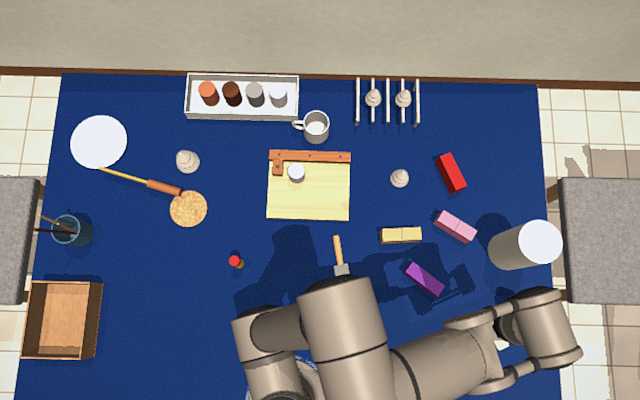

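View pics/scene0.png

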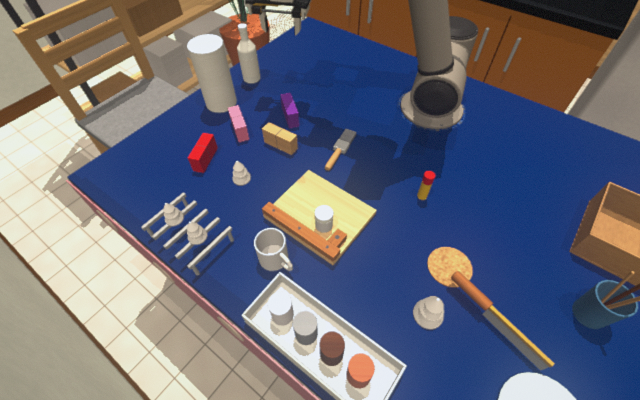

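The top view shows these offcut-shaped blocks: pine (401,235), pink (455,226), purple (425,279) and red (452,172). I choose the pine one with the pencil line. White jar candidates are the one on the board (297,172) and those in the tray (209–278,94). I choose the one on the board. The mat is at (188,208), with the brush tip lying near it at (183,192).

```bash
cat > h.py <<'E'
from station import *
import cv2, numpy as np
def ray(p,uv,fish=False):
    f=200/np.tan(np.radians(p["fov_y"]/2)); d=np.array([(uv[0]-p["cx"])/f,(uv[1]-p["cy"])/f])
    if fish:
        a=np.linalg.norm(d); c=np.r_[d/a*np.sin(a),np.cos(a)] if a>0 else np.array([0,0,1.])
    else: c=np.r_[d,1]
    R=np.array(p["R"]); return -R.T@p["t"], R.T@c
def cast(p,uv,z,fish=False):
    o,d=ray(p,uv,fish); return o+d*(z-o[2])/d[2]
def big(mask,n=1):
    cs,_=cv2.findContours(mask.astype(np.uint8),cv2.RETR_EXTERNAL,cv2.CHAIN_APPROX_NONE)
    return sorted(cs,key=cv2.contourArea)[::-1][:n]
def proj(p,X):
    c=np.array(p["R"])@X+p["t"]; f=200/np.tan(np.radians(p["fov_y"]/2)); return c[:2]/c[2]*f+[p["cx"],p["cy"]]
E
python3 - <<'E'
from h import *
p=camera_params("top"); im=cv2.imread("pics/top0.png"); hsv=cv2.cvtColor(im,cv2.COLOR_BGR2HSV)
H,S,V=[hsv[...,i].astype(int) for i in range(3)]
def win(x0,x1,y0,y1):
    w=np.zeros(H.shape,bool); w[y0:y1,x0:x1]=1; return w
def pts(c,z): return np.array([cast(p,q[0]+0.0,z)[:2] for q in c],np.float32)
def rep(name,m,z):
    c=big(m)[0]; r=cv2.minAreaRect(pts(c,z)); print(name,cv2.contourArea(c),np.round(r[0],4),np.round(r[1],4),round(r[2],2), np.round(cv2.boxPoints(r),3).tolist())
notblue=~((H>100)&(H<130)&(S>120))
rep("offcut(all)",notblue&win(370,430,218,250)&(V>90),.06)
for q in [(401,235),(401,229),(401,241),(312,200),(312,157),(277,168),(297,172),(188,208)]: print(q,hsv[q[1],q[0]])
rep("board",(H>15)&(H<35)&(S>40)&(V>100)&win(255,360,145,230),.021)
rep("brown",(H<14)&(S>90)&win(255,360,145,230),.046)
rep("jar",(S<45)&(V>130)&win(280,312,155,185),.083)
rep("mat",notblue&(V>90)&win(165,212,198,232),.004)
b=np.hstack([cv2.resize(im[140:230,260:360],None,fx=4,fy=4,interpolation=cv2.INTER_CUBIC),cv2.resize(im[210:300,370:470],None,fx=4,fy=4,interpolation=cv2.INTER_CUBIC)])
cv2.imwrite("pics/crop1.png",b)
E
```

```text
offcut(all) 579.5 [ 0.451  -0.3034] [0.0455 0.1164] 4.58 [[0.42399999499320984, -0.24699999392032623], [0.43299999833106995, -0.3630000054836273], [0.4779999852180481, -0.36000001430511475], [0.4690000116825104, -0.24400000274181366]]
(401, 235) [ 23  94 229]
(401, 229) [ 21  96 224]
(401, 241) [ 14 140 102]
(312, 200) [ 30  63 237]
(312, 157) [ 12 151 225]
(277, 168) [  7  88 162]
(297, 172) [109   8 247]
(188, 208) [ 16 124 234]
board 4073.0 [ 0.5832 -0.0374] [0.2406 0.1739] 89.42 [[0.4950000047683716, -0.15700000524520874], [0.6690000295639038, -0.1589999943971634], [0.6710000038146973, 0.0820000022649765], [0.4970000088214874, 0.08399999886751175]]
brown 946.0 [ 0.6579 -0.0387] [0.2396 0.0784] 89.4 [[0.6169999837875366, -0.15800000727176666], [0.6959999799728394, -0.1589999943971634], [0.6980000138282776, 0.08100000023841858], [0.6200000047683716, 0.0820000022649765]]
jar 211.0 [ 0.6247 -0.0035] [0.0494 0.0483] 57.11 [[0.5910000205039978, -0.010999999940395355], [0.6320000290870667, -0.03700000047683716], [0.6579999923706055, 0.004000000189989805], [0.6179999709129333, 0.029999999329447746]]
mat 903.5 [0.5099 0.3157] [0.0869 0.1123] 1.43 [[0.4650000035762787, 0.3709999918937683], [0.46799999475479126, 0.2590000033378601], [0.5550000071525574, 0.26100000739097595], [0.5519999861717224, 0.37299999594688416]]
```

View pics/crop1.png

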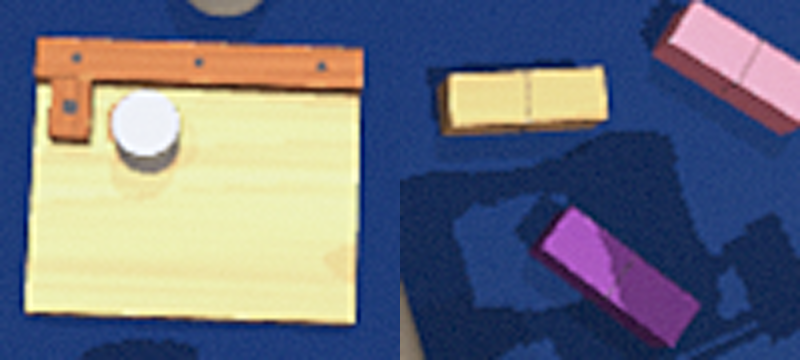

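The crop confirms it: the pine block has a pencil line at its middle, while the pink and purple blocks beside it are decoys. The jar stands by the stop on the board. I'm now moving above the board.

>>> carry_out --targets '[{"x": 1, "y": 1, "z": 0.1, "turn": -0.14, "jaw": 1}, {"x": 1, "y": 1, "z": 0.1, "turn": -0.14, "jaw": 1}, {"x": 1, "y": 1, "z": 0.1, "turn": -0.14, "jaw": 1}, {"x": 1, "y": 1, "z": 0.1, "turn": -0.14, "jaw": 1}, {"x": 1, "y": 1, "z": 0.1, "turn": -0.14, "jaw": 1}, {"x": 1, "y": 1, "z": 0.1, "turn": -0.14, "jaw": 1}, {"x": 1, "y": 1, "z": 0.1, "turn": -0.14, "jaw": 1}, {"x": 1, "y": 1, "z": 0.1, "turn": -0.14, "jaw": 1}]'

```text
t: 0.77
ee_pos: [0.4283, -0.2697, 0.2221]
eef_rot: [-0.001, 1.0, 0.004, 0.001]
contact_force: [-0.3, 0.8, 0.3]
gripper_width: 1.0
grip_force: 0.0
```

>>> carry_out --targets '[{"x": 0.7, "y": 1, "jaw": 1}, {"x": 0.7, "y": 1, "jaw": 1}, {"x": 0.7, "y": 1, "jaw": 1}, {"x": 0.7, "y": 1, "jaw": 1}, {"x": 0.7, "y": 1, "jaw": 1}, {"x": 0.7, "y": 1, "jaw": 1}, {"x": 0.7, "y": 1, "jaw": 1}, {"x": 0.7, "y": 1, "jaw": 1}]'

```text
invalid input at $.targets[0]: expected keys x, y, z, turn, jaw
```

```bash
python3 - <<'E'
from h import *
p=camera_params("wrist");im=camera("wrist");cv2.imwrite("pics/w1.png",im)
import pickle;pickle.dump(p,open("w1.pkl","wb"))
s=state();print(s["t"],s["ee_pos"],s["eef_rot"],s["joints"],-np.array(p["R"]).T@p["t"],p["fov_y"])
E
```

```text
0.8167 [ 0.42674089 -0.27156263  0.22182923] [-2.77385804e-04  9.99992484e-01  3.85797215e-03  2.67152317e-04] [-7.18879568e-01  2.91070064e-01  1.54105900e+00  7.96540409e-04
  1.30942989e+00  8.43994981e-01] [ 0.51201793 -0.26969002  0.40516811] 65.70646984690485
```

View pics/w1.png

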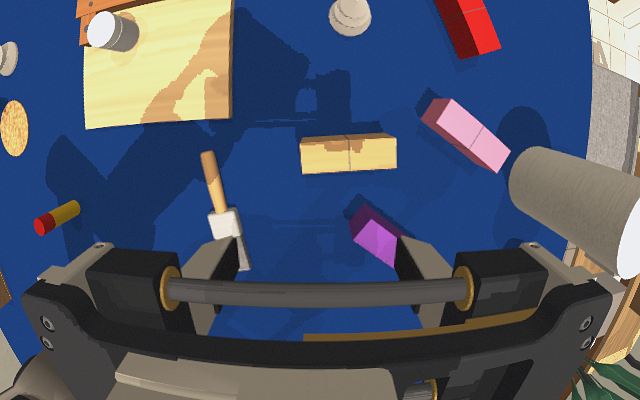

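The wrist view shows the pine offcut at (348,153), the board at the upper left with the jar at (112,31), and the glue stick at (55,218). I'm continuing to the jar.

>>> carry_out --targets '[{"x": 0.7, "y": 1, "z": 0, "turn": 0, "jaw": 1}, {"x": 0.7, "y": 1, "z": 0, "turn": 0, "jaw": 1}, {"x": 0.7, "y": 1, "z": 0, "turn": 0, "jaw": 1}, {"x": 0.7, "y": 1, "z": 0, "turn": 0, "jaw": 1}, {"x": 0.7, "y": 1, "z": 0, "turn": 0, "jaw": 1}, {"x": 0.7, "y": 1, "z": 0, "turn": 0, "jaw": 1}, {"x": 0.7, "y": 1, "z": 0, "turn": 0, "jaw": 1}, {"x": 0.7, "y": 1, "z": 0, "turn": 0, "jaw": 1}]'

```text
t: 1.48
ee_pos: [0.5646, -0.0742, 0.2209]
eef_rot: [0.0, 1.0, 0.002, -0.001]
contact_force: [-0.5, -0.0, 1.1]
gripper_width: 0.998
grip_force: 0.0
```

```bash
python3 - <<'E'
from h import *
p=camera_params("wrist");im=camera("wrist");cv2.imwrite("pics/w2.png",im)
import pickle;pickle.dump(p,open("w2.pkl","wb"))
s=state();print(s["t"],s["ee_pos"],s["eef_rot"])
E
```

```text
1.5333 [ 0.5640238  -0.07529038  0.22112205] [ 2.28788826e-04  9.99998850e-01  1.24599745e-03 -8.34115447e-04]
```

View pics/w2.png

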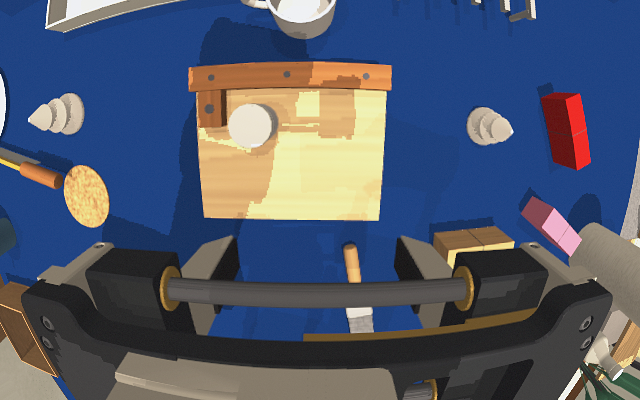

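The wrist view shows the board in full: jar lid at (251,126), fence inner edge near row 90 from column 189 to 391, stop end face near column 226, and mat at (87,196).

```bash
python3 - <<'E'
from h import *
import pickle
p=pickle.load(open("w2.pkl","rb"));im=cv2.imread("pics/w2.png");hsv=cv2.cvtColor(im,cv2.COLOR_BGR2HSV)
H,S,V=[hsv[...,i].astype(int) for i in range(3)]
print("cam",-np.array(p["R"]).T@p["t"])
def win(x0,x1,y0,y1):
    w=np.zeros(H.shape,bool); w[y0:y1,x0:x1]=1; return w
c=big((S<60)&(V>120)&win(220,285,95,155))[0]; (u,v),r=cv2.minEnclosingCircle(c)
P=np.array([cast(p,q[0]+0.,.083,1)[:2] for q in c],np.float32); print("lid",(u,v,r),cv2.minEnclosingCircle(P),cv2.minAreaRect(P))
c=big((H<30)&(S>80)&win(50,115,160,235))[0];P=np.array([cast(p,q[0]+0.,.004,1)[:2] for q in c],np.float32);print("mat",cv2.minEnclosingCircle(P))
for q in [(260,84),(260,88),(260,92),(260,96),(350,84),(350,88),(350,92),(350,96)]: print(q,hsv[q[1],q[0]])
for z in(.021,.046):
    print(z,[np.round(cast(p,q,z,1),4)[:2].tolist() for q in [(240,90.5),(360,90.5),(222,110),(226,110),(228,120),(203,128),(228,127),(189,90),(391,90),(204,219),(381,221)]])
cv2.imwrite("pics/c2.png",cv2.resize(im[58:138,180:310],None,fx=6,fy=6,interpolation=cv2.INTER_NEAREST))
# scene-view jar check
p1=camera_params("scene");print("scene lid proj",proj(p1,np.array([.6247,-.0035,.083])))
E
```

```text
cam [ 0.64896901 -0.07408276  0.4036663 ]
lid (252.86154174804688, 125.28461456298828, 24.966384887695312) ((0.6277938485145569, -0.007503100670874119), 0.026779361069202423) ((0.6274426579475403, -0.0071525294333696365), (0.05260571092367172, 0.04559237137436867), 87.84956359863281)
mat ((0.5251495838165283, 0.31254205107688904), 0.05557999759912491)
(260, 84) [ 12 163 171]
(260, 88) [ 14 129 115]
(260, 92) [ 17 119 221]
(260, 96) [ 19 114 234]
(350, 84) [ 12 163 175]
(350, 88) [ 11 162  77]
(350, 92) [ 16 123 201]
(350, 96) [ 17 120 226]
0.021 [[0.6681, 0.0203], [0.6668, -0.1272], [0.6447, 0.0444], [0.6444, 0.0391], [0.6316, 0.0369], [0.623, 0.0713], [0.6227, 0.0372], [0.6738, 0.0891], [0.6693, -0.1661], [0.4982, 0.0813], [0.4971, -0.1617]]
0.046 [[0.6669, 0.0142], [0.6656, -0.1237], [0.645, 0.0367], [0.6447, 0.0317], [0.6327, 0.0296], [0.6247, 0.0618], [0.6244, 0.0299], [0.6721, 0.0785], [0.668, -0.1601], [0.5081, 0.0712], [0.507, -0.156]]
scene lid proj [324.04371294 211.90911093]
```

View pics/c2.png

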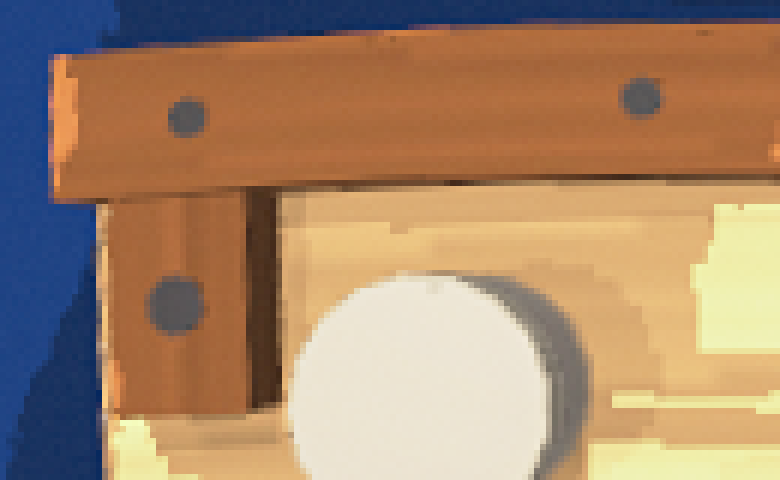

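>>> carry_out --targets '[{"x": 0.31, "y": 0.35, "z": -0.2, "turn": 0, "jaw": 1}, {"x": 0.31, "y": 0.35, "z": -0.2, "turn": 0, "jaw": 1}, {"x": 0.31, "y": 0.35, "z": -0.4, "turn": 0, "jaw": 1}, {"x": 0.31, "y": 0.35, "z": -0.6, "turn": 0, "jaw": 1}, {"x": 0.31, "y": 0.35, "z": -0.7, "turn": 0, "jaw": 1}, {"x": 0.31, "y": 0.35, "z": -0.8, "turn": 0, "jaw": 1}, {"x": 0.31, "y": 0.35, "z": -0.8, "turn": 0, "jaw": 1}, {"x": 0.31, "y": 0.35, "z": -0.8, "turn": 0, "jaw": 1}]'

```text
t: 2.2
ee_pos: [0.6256, -0.0066, 0.0613]
eef_rot: [0.0, 1.0, -0.0, -0.001]
contact_force: [-0.5, -0.5, 0.4]
gripper_width: 1.0
grip_force: 0.0
```

>>> carry_out --targets '[{"x": 0, "y": 0, "z": 0, "turn": 0, "jaw": -0.2}, {"x": 0, "y": 0, "z": 0, "turn": 0, "jaw": -0.2}, {"x": 0, "y": 0, "z": 0, "turn": 0, "jaw": -0.2}, {"x": 0, "y": 0, "z": 0, "turn": 0, "jaw": -0.2}, {"x": 0, "y": 0, "z": 0, "turn": 0, "jaw": -0.2}, {"x": 0, "y": 0, "z": 0, "turn": 0, "jaw": -0.2}, {"x": 0, "y": 0, "z": 0, "turn": 0, "jaw": -0.2}, {"x": 0, "y": 0, "z": 0, "turn": 0, "jaw": -0.2}]' --squeeze 15

```text
t: 2.87
ee_pos: [0.6265, -0.0045, 0.0619]
eef_rot: [0.0, 1.0, 0.001, 0.0]
contact_force: [-0.2, 0.0, 1.0]
gripper_width: 0.468
grip_force: 0.0
```

>>> carry_out --targets '[{"x": 0, "y": 0, "z": 0, "turn": 0, "jaw": -0.3}, {"x": 0, "y": 0, "z": 0, "turn": 0, "jaw": -0.3}, {"x": 0, "y": 0, "z": 0, "turn": 0, "jaw": -0.3}]' --squeeze 15

```text
t: 3.12
ee_pos: [0.6264, -0.0046, 0.0618]
eef_rot: [0.0, 1.0, 0.001, -0.0]
contact_force: [-0.0, 0.3, -0.3]
gripper_width: 0.357
grip_force: 0.0
```

```bash
python3 - <<'E'
from h import *
s=state();print(s["grip_force"],s["gripper_width"])
im=camera("wrist");im2=camera("scene")
cv2.imwrite("pics/c3.png",np.vstack([cv2.resize(im[40:190,150:350],(640,300)),cv2.resize(im2[160:260,260:420],(640,300))]))
E
```

```text
0.0 0.35719566338490094
```

View pics/c3.png

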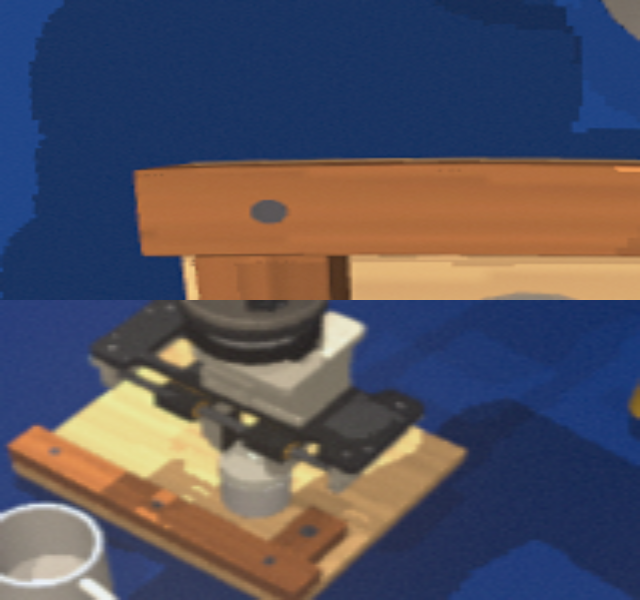

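```bash
python3 - <<'E'
from h import *
p=camera_params("wrist");im=camera("wrist");f=200/np.tan(np.radians(p["fov_y"]/2))
for X in [(.626,-.004,.062),(.65,-.004,.083),(.626,-.004,.083),(.602,-.004,.083),(.626,.02,.083),(.626,-.028,.083)]:
    c=np.array(p["R"])@np.array(X)+p["t"];a=np.arctan2(np.hypot(c[0],c[1]),c[2]);print(X,c[:2]/np.hypot(c[0],c[1])*a*f+[p["cx"],p["cy"]])
cv2.imwrite("pics/w4.png",im[100:400])
E
```

```text
(0.626, -0.004, 0.062) [315.17383867 238.88495454]
(0.65, -0.004, 0.083) [315.02654541 215.63133011]
(0.626, -0.004, 0.083) [315.04080333 253.87611893]
(0.602, -0.004, 0.083) [315.06488614 287.75997465]
(0.626, 0.02, 0.083) [274.34716226 253.49707468]
(0.626, -0.028, 0.083) [355.77599666 253.63482747]
```

View pics/w4.png

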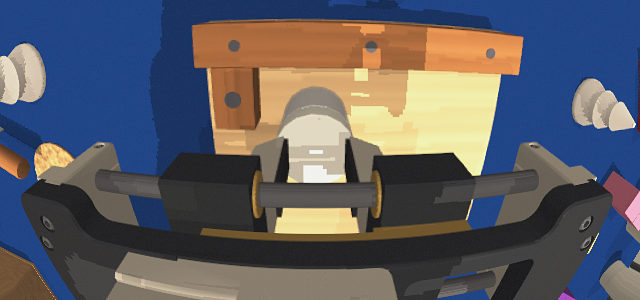

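The wrist view shows the jar between the fingers, with the lid's far edge near row 213. That matches x ≈ 0.65. The fingers aren't loaded yet, so I'll close further.

>>> carry_out --targets '[{"x": 0, "y": 0, "z": 0, "turn": 0, "jaw": -0.4}, {"x": 0, "y": 0, "z": 0, "turn": 0, "jaw": -0.5}, {"x": 0, "y": 0, "z": 0, "turn": 0, "jaw": -0.5}]' --squeeze 15

```text
t: 3.52
ee_pos: [0.6265, -0.0046, 0.0618]
eef_rot: [0.0, 1.0, 0.001, -0.0]
contact_force: [-0.3, -0.2, 0.3]
gripper_width: 0.258
grip_force: 0.0
```

>>> carry_out --targets '[{"x": 0, "y": 0, "z": 0, "turn": 0, "jaw": -1}, {"x": 0, "y": 0, "z": 0, "turn": 0, "jaw": -1}, {"x": 0, "y": 0, "z": 0, "turn": 0, "jaw": -1}, {"x": 0, "y": 0, "z": 0, "turn": 0, "jaw": -1}]' --squeeze 15

```text
t: 3.85
ee_pos: [0.6265, -0.0046, 0.0618]
eef_rot: [0.0, 1.0, 0.001, -0.0]
contact_force: [-0.2, 0.0, -0.2]
gripper_width: 0.027
grip_force: 0.0
```

```bash
python3 - <<'E'
from h import *
im=camera("wrist");im2=camera("scene");cv2.imwrite("pics/raw5.png",im)
cv2.imwrite("pics/c5.png",np.hstack([cv2.resize(im[160:320,240:400],(400,400),interpolation=cv2.INTER_CUBIC),cv2.resize(im2[170:250,280:360],(400,400),interpolation=cv2.INTER_CUBIC)]))
E
```

```text
(no output)
```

View pics/c5.png

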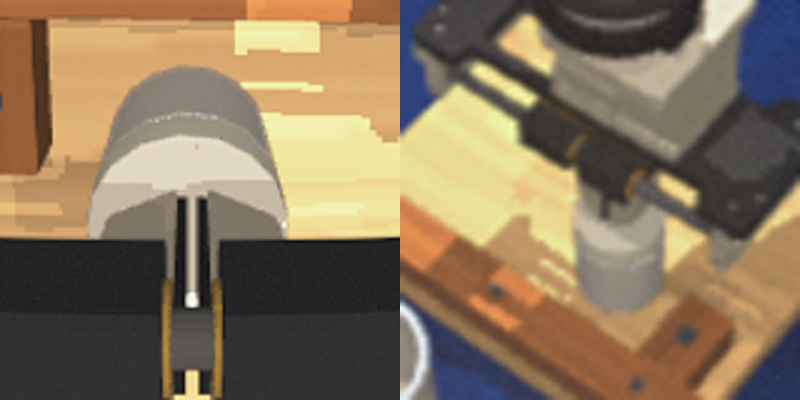

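```bash
python3 - <<'E'
from h import *
p=camera_params("wrist");q=camera_params("scene")
def tri(a,b):
    o1,d1=ray(p,a,True);o2,d2=ray(q,b)
    s=np.linalg.lstsq(np.c_[d1,-d2],o2-o1,rcond=None)[0];A=o1+s[0]*d1;B=o2+s[1]*d2;return (A+B)/2,np.linalg.norm(A-B)
print(tri((316.8,238),(321,213)))
for z in(.054,.06,.07,.083,.09,.1):print(z,cast(p,(316.8,238),z,True),proj(q,np.array([.6265,-.0046,z])))
s=state();print(s["ee_pos"],s["joints"])
E
```

```text
(array([ 0.63769734, -0.00474868,  0.09015672]), np.float64(0.003439169140329397))
0.054 [ 0.62294583 -0.0050842   0.054     ] [323.29255334 218.38804111]
0.06 [ 0.62570401 -0.00507261  0.06      ] [323.28843898 217.12585526]
0.07 [ 0.63030098 -0.0050533   0.07      ] [323.28148736 214.99326653]
0.083 [ 0.63627703 -0.0050282   0.083     ] [323.27226947 212.16544472]
0.09 [ 0.63949491 -0.00501468  0.09      ] [323.26721913 210.61612356]
0.1 [ 0.64409187 -0.00499537  0.1       ] [323.25989609 208.36959254]
[ 0.62649953 -0.00459964  0.06185074] [-1.29540072e-01  6.55502324e-01  1.40425974e+00 -1.02688059e-04
  1.08180141e+00  1.43930896e+00]
```

The crop shows the closed fingertips at or above the jar's lid, not around it. The spread of the open fingertips in the picture also puts them about 30 mm higher than I assumed. I'll test this with a small descent.

>>> carry_out --targets '[{"x": 0, "y": 0, "z": -0.01, "turn": 0, "jaw": -1}, {"x": 0, "y": 0, "z": -0.02, "turn": 0, "jaw": -1}, {"x": 0, "y": 0, "z": -0.02, "turn": 0, "jaw": -1}]'

```text
t: 4.2
ee_pos: [0.6269, -0.0047, 0.0584]
eef_rot: [0.0, 1.0, 0.001, 0.001]
contact_force: [-0.6, 0.1, 5.5]
gripper_width: 0.007
grip_force: 3.0
```

The fingertips met the lid (0.083 m) at TCP z = 0.059 m, so they actually sit about 24 mm above the reported TCP. I'll raise, reopen and descend using that offset.

>>> carry_out --targets '[{"x": 0, "y": 0, "z": 0.05, "turn": 0, "jaw": 0.6}, {"x": 0, "y": 0, "z": 0.05, "turn": 0, "jaw": 0.6}, {"x": 0, "y": 0, "z": 0.05, "turn": 0, "jaw": 0.6}, {"x": 0, "y": 0, "z": 0.05, "turn": 0, "jaw": 0.6}, {"x": 0, "y": 0, "z": 0.05, "turn": 0, "jaw": 0.6}, {"x": 0, "y": 0, "z": 0.05, "turn": 0, "jaw": 0.6}, {"x": 0, "y": 0, "z": 0.05, "turn": 0, "jaw": 0.6}, {"x": 0, "y": 0, "z": 0.05, "turn": 0, "jaw": 0.6}]'

```text
t: 4.87
ee_pos: [0.6264, -0.0046, 0.0677]
eef_rot: [0.0, 1.0, 0.001, -0.0]
contact_force: [-0.5, -0.2, 0.2]
gripper_width: 0.533
grip_force: 0.0
```

>>> carry_out --targets '[{"x": 0, "y": 0, "z": 0, "turn": 0, "jaw": 0.6}, {"x": 0, "y": 0, "z": 0, "turn": 0, "jaw": 0.6}, {"x": 0, "y": 0, "z": 0, "turn": 0, "jaw": 0.6}, {"x": 0, "y": 0, "z": -0.06, "turn": 0, "jaw": 0.6}, {"x": 0, "y": 0, "z": -0.12, "turn": 0, "jaw": 0.6}, {"x": 0, "y": 0, "z": -0.16, "turn": 0, "jaw": 0.6}, {"x": 0, "y": 0, "z": -0.18, "turn": 0, "jaw": 0.6}, {"x": 0, "y": 0, "z": -0.18, "turn": 0, "jaw": 0.6}]'

```text
t: 5.53
ee_pos: [0.6253, -0.0045, 0.0298]
eef_rot: [-0.0, 1.0, 0.001, -0.002]
contact_force: [-0.2, 0.7, 0.6]
gripper_width: 0.799
grip_force: 0.0
```

>>> carry_out --targets '[{"x": 0, "y": 0, "z": 0, "turn": 0, "jaw": -0.2}, {"x": 0, "y": 0, "z": 0, "turn": 0, "jaw": -0.2}, {"x": 0, "y": 0, "z": 0, "turn": 0, "jaw": -0.2}, {"x": 0, "y": 0, "z": 0, "turn": 0, "jaw": -0.2}, {"x": 0, "y": 0, "z": 0, "turn": 0, "jaw": -0.2}, {"x": 0, "y": 0, "z": 0, "turn": 0, "jaw": -0.2}]' --squeeze 15

```text
t: 6.03
ee_pos: [0.6268, -0.0046, 0.0323]
eef_rot: [0.0, 1.0, 0.001, 0.0]
contact_force: [0.8, -0.3, 1.7]
gripper_width: 0.517
grip_force: 15.0
```

Gripped: opening 47.6 mm, 15 N. I'm lifting it and carrying it to the mat.

>>> carry_out --targets '[{"x": 0, "y": 0, "z": 0.15, "turn": 0, "jaw": -0.3}, {"x": 0, "y": 0, "z": 0.35, "turn": 0, "jaw": -0.3}, {"x": 0, "y": 0, "z": 0.55, "turn": 0, "jaw": -0.3}, {"x": -0.1, "y": 0.2, "z": 0.6, "turn": 0, "jaw": -0.3}, {"x": -0.2, "y": 0.4, "z": 0.6, "turn": 0, "jaw": -0.3}, {"x": -0.25, "y": 0.6, "z": 0.6, "turn": 0, "jaw": -0.3}, {"x": -0.25, "y": 0.75, "z": 0.6, "turn": 0, "jaw": -0.3}, {"x": -0.25, "y": 0.8, "z": 0.6, "turn": 0, "jaw": -0.3}]'

```text
t: 6.7
ee_pos: [0.575, 0.1603, 0.1523]
eef_rot: [-0.001, 1.0, 0.003, -0.0]
contact_force: [-0.8, -0.6, -0.8]
gripper_width: 0.519
grip_force: 15.0
```

>>> carry_out --targets '[{"x": -0.05, "y": 0.15, "z": 0, "turn": 0, "jaw": -0.3}, {"x": -0.1, "y": 0.3, "z": 0, "turn": 0, "jaw": -0.3}, {"x": -0.15, "y": 0.45, "z": 0, "turn": 0, "jaw": -0.3}, {"x": -0.2, "y": 0.6, "z": 0, "turn": 0, "jaw": -0.3}, {"x": -0.25, "y": 0.7, "z": 0, "turn": 0, "jaw": -0.3}, {"x": -0.26, "y": 0.79, "z": 0, "turn": 0, "jaw": -0.3}, {"x": -0.26, "y": 0.79, "z": 0, "turn": 0, "jaw": -0.3}, {"x": -0.26, "y": 0.79, "z": 0, "turn": 0, "jaw": -0.3}]'

```text
t: 7.37
ee_pos: [0.5243, 0.3137, 0.1515]
eef_rot: [0.0, 1.0, 0.002, -0.0]
contact_force: [1.6, -0.5, -1.7]
gripper_width: 0.517
grip_force: 15.0
```

```bash
python3 - <<'E'
from h import *
s=state();print(s["ee_pos"],s["grip_force"],s["gripper_width"])
for n in("top","scene"):
    p=camera_params(n);im=camera(n);cv2.imwrite(f"pics/{n}6.png",im);hsv=cv2.cvtColor(im,cv2.COLOR_BGR2HSV)
    cv2.imwrite(f"pics/{n}6.png",im)
p=camera_params("wrist");im=camera("wrist");cv2.imwrite("pics/w6.png",im);hsv=cv2.cvtColor(im,cv2.COLOR_BGR2HSV);H,S,V=[hsv[...,i].astype(int) for i in range(3)]
m=(H>8)&(H<28)&(S>90)&(V>90);m[:150]=0;m[:, :200]=0;m[:,430:]=0
c=big(m)[0];P=np.array([cast(p,q[0]+0.,.004,1)[:2] for q in c],np.float32)
print(cv2.boundingRect(c),cv2.minEnclosingCircle(P),P.min(0),P.max(0))
E
```

```text
[0.52429928 0.31374367 0.15151844] 14.999953508377075 0.5172077946450377
(234, 150, 130, 68) ((0.5342370271682739, 0.33293741941452026), 0.07494008541107178) [0.4832004  0.26033688] [0.5612559 0.4027301]
```

>>> carry_out --targets '[{"x": 0, "y": 0, "z": -0.15, "turn": 0, "jaw": -0.3}, {"x": 0, "y": 0, "z": -0.3, "turn": 0, "jaw": -0.3}, {"x": 0, "y": 0, "z": -0.45, "turn": 0, "jaw": -0.3}, {"x": 0, "y": 0, "z": -0.56, "turn": 0, "jaw": -0.3}, {"x": 0, "y": 0, "z": -0.62, "turn": 0, "jaw": -0.3}, {"x": 0, "y": 0, "z": -0.65, "turn": 0, "jaw": -0.3}, {"x": 0, "y": 0, "z": -0.67, "turn": 0, "jaw": -0.3}, {"x": 0, "y": 0, "z": -0.67, "turn": 0, "jaw": -0.3}]'

```text
t: 8.18
ee_pos: [0.5252, 0.3132, 0.0182]
eef_rot: [-0.0, 1.0, 0.001, 0.0]
contact_force: [-0.8, -0.2, -0.9]
gripper_width: 0.519
grip_force: 15.0
```

>>> carry_out --targets '[{"x": 0, "y": 0, "z": -0.005, "turn": 0, "jaw": -0.3}, {"x": 0, "y": 0, "z": -0.01, "turn": 0, "jaw": -0.3}, {"x": 0, "y": 0, "z": -0.015, "turn": 0, "jaw": -0.3}, {"x": 0, "y": 0, "z": -0.015, "turn": 0, "jaw": -0.3}]'

```text
t: 8.52
ee_pos: [0.5247, 0.3135, 0.0154]
eef_rot: [-0.0, 1.0, 0.001, 0.0]
contact_force: [-0.6, 0.2, -1.4]
gripper_width: 0.522
grip_force: 15.0
```

>>> carry_out --targets '[{"x": 0, "y": 0, "z": -0.005, "turn": 0, "jaw": -0.3}, {"x": 0, "y": 0, "z": -0.01, "turn": 0, "jaw": -0.3}, {"x": 0, "y": 0, "z": -0.01, "turn": 0, "jaw": -0.3}, {"x": 0, "y": 0, "z": -0.01, "turn": 0, "jaw": -0.3}]'

```text
t: 8.85
ee_pos: [0.5249, 0.3136, 0.0153]
eef_rot: [-0.0, 1.0, 0.001, 0.001]
contact_force: [-5.2, -1.9, 13.0]
gripper_width: 0.521
grip_force: 15.0
```

>>> carry_out --targets '[{"x": 0, "y": 0, "z": 0.01, "turn": 0, "jaw": -0.3}, {"x": 0, "y": 0, "z": 0.01, "turn": 0, "jaw": 0.6}, {"x": 0, "y": 0, "z": 0.01, "turn": 0, "jaw": 0.6}, {"x": 0, "y": 0, "z": 0.01, "turn": 0, "jaw": 0.6}, {"x": 0, "y": 0, "z": 0.01, "turn": 0, "jaw": 0.6}, {"x": 0, "y": 0, "z": 0.01, "turn": 0, "jaw": 0.6}, {"x": 0, "y": 0, "z": 0.01, "turn": 0, "jaw": 0.6}]'

```text
t: 9.43
ee_pos: [0.5244, 0.3134, 0.0146]
eef_rot: [0.0, 1.0, 0.001, -0.0]
contact_force: [0.4, -0.4, 0.8]
gripper_width: 0.797
grip_force: 0.0
```

>>> carry_out --targets '[{"x": 0, "y": 0, "z": 0.1, "turn": 0, "jaw": 0.6}, {"x": 0, "y": 0, "z": 0.3, "turn": 0, "jaw": 0.6}, {"x": 0, "y": 0, "z": 0.5, "turn": 0, "jaw": 0.6}, {"x": 0, "y": 0, "z": 0.7, "turn": 0.04, "jaw": 0.6}, {"x": -0.05, "y": -0.2, "z": 0.8, "turn": 0.08, "jaw": 0.6}, {"x": -0.1, "y": -0.4, "z": 0.8, "turn": 0.12, "jaw": 0.6}, {"x": -0.2, "y": -0.6, "z": 0.8, "turn": 0.16, "jaw": 0.6}, {"x": -0.2, "y": -0.8, "z": 0.8, "turn": 0.2, "jaw": 0.6}]'

```text
t: 10.1
ee_pos: [0.4827, 0.1612, 0.1753]
eef_rot: [-0.0, 0.952, 0.305, -0.0]
contact_force: [2.2, 0.3, 0.8]
gripper_width: 0.8
grip_force: 0.0
```

```bash
python3 - <<'E'
from h import *
s=state();print(s["ee_pos"],s["joints"])
import pickle
p=camera_params("top");im=camera("top");cv2.imwrite("pics/top7.png",im);hsv=cv2.cvtColor(im,cv2.COLOR_BGR2HSV);H,S,V=[hsv[...,i].astype(int) for i in range(3)]
def rep(name,m,z,w):
    k=np.zeros(H.shape,bool);k[w[2]:w[3],w[0]:w[1]]=1
    for c in big(m&k,2):
        P=np.array([cast(p,q[0]+0.,z)[:2] for q in c],np.float32);print(name,cv2.boundingRect(c),cv2.contourArea(c),np.round(cv2.minEnclosingCircle(P)[0],4),cv2.minEnclosingCircle(P)[1],cv2.minAreaRect(P))
rep("jar lid",(S<45)&(V>170),.066,(165,215,180,235))
rep("offcut",(H>12)&(H<35)&(S>60)&(V>160),.06,(365,430,218,255))
cv2.imwrite("pics/crop7.png",cv2.resize(im[140:240,140:260],None,fx=5,fy=5))
E
```

```text
[0.48274931 0.16116162 0.17529473] [1.71495688e-01 3.36694390e-01 1.60938900e+00 4.15763857e-05
 1.19608799e+00 1.12227687e+00]
jar lid (193, 203, 22, 17) 99.5 [0.5056 0.2557] 0.03594227507710457 ((0.4995380640029907, 0.25909364223480225), (0.07167856395244598, 0.026338085532188416), 60.743892669677734)
jar lid (180, 204, 12, 6) 20.0 [0.5158 0.3074] 0.016874514520168304 ((0.5171350240707397, 0.3077649176120758), (0.010632852092385292, 0.03293647989630699), 15.920267105102539)
offcut (382, 227, 40, 15) 468.0 [ 0.4534 -0.305 ] 0.056593380868434906 ((0.45405498147010803, -0.3044557571411133), (0.037310246378183365, 0.11048370599746704), 4.41886568069458)
```

>>> carry_out --targets '[{"x": 0, "y": -0.2, "z": 0, "turn": 0.04, "jaw": 0.6}, {"x": 0, "y": -0.4, "z": 0, "turn": 0.08, "jaw": 0.6}, {"x": 0, "y": -0.6, "z": 0, "turn": 0.12, "jaw": 0.6}, {"x": 0, "y": -0.8, "z": 0, "turn": 0.16, "jaw": 0.6}, {"x": 0, "y": -1, "z": 0, "turn": 0.2, "jaw": 0.6}, {"x": 0, "y": -1, "z": 0, "turn": 0.24, "jaw": 0.6}, {"x": 0, "y": -1, "z": 0, "turn": 0.28, "jaw": 0.6}, {"x": 0, "y": -1, "z": 0, "turn": 0.32, "jaw": 0.6}]'

```text
t: 10.82
ee_pos: [0.4853, -0.0393, 0.1748]
eef_rot: [0.0, 0.719, 0.695, 0.0]
contact_force: [-0.4, 1.2, 0.1]
gripper_width: 0.801
grip_force: 0.0
```

>>> carry_out --targets '[{"x": 0, "y": -0.2, "z": 0, "turn": 0.004, "jaw": 0.6}, {"x": 0, "y": -0.4, "z": 0, "turn": 0.004, "jaw": 0.6}, {"x": 0, "y": -0.6, "z": 0, "turn": 0.004, "jaw": 0.6}, {"x": 0, "y": -0.6, "z": 0, "turn": 0.004, "jaw": 0.6}, {"x": 0, "y": -0.6, "z": 0, "turn": 0.004, "jaw": 0.6}, {"x": 0, "y": -0.6, "z": 0, "turn": 0.004, "jaw": 0.6}]'

```text
t: 11.32
ee_pos: [0.485, -0.1574, 0.1746]
eef_rot: [-0.0, 0.716, 0.698, 0.0]
contact_force: [0.3, 0.2, 0.9]
gripper_width: 0.803
grip_force: 0.0
```

```bash
python3 - <<'E'
from h import *
s=state();print(s["t"],s["ee_pos"],s["eef_rot"],2*np.degrees(np.arctan2(s["eef_rot"][2],s["eef_rot"][1])))
p=camera_params("wrist");im=camera("wrist");cv2.imwrite("pics/w8.png",im);print("cam",-np.array(p["R"]).T@p["t"])
hsv=cv2.cvtColor(im,cv2.COLOR_BGR2HSV);H,S,V=[hsv[...,i].astype(int) for i in range(3)]
for c in big((H>8)&(H<35)&(S>50)&(V>70),3):
    P=np.array([cast(p,q[0]+0.,.06,1)[:2] for q in c],np.float32);print(cv2.boundingRect(c),cv2.contourArea(c),np.round(P.mean(0),3),cv2.minAreaRect(P))
p=camera_params("top");im=camera("top");cv2.imwrite("pics/top8.png",im);hsv=cv2.cvtColor(im,cv2.COLOR_BGR2HSV);H,S,V=[hsv[...,i].astype(int) for i in range(3)]
m=(S<60)&(V>150);m[:170]=0;m[235:]=0;m[:,:160]=0;m[:,215:]=0
c=big(m)[0];P=np.array([cast(p,q[0]+0.,.066)[:2] for q in c],np.float32);print("jar",cv2.boundingRect(c),cv2.minEnclosingCircle(P),cv2.minAreaRect(P))
w=cv2.imread("pics/w8.png");cv2.imwrite("pics/m8.png",np.vstack([cv2.resize(w,(480,300)),cv2.resize(im[140:240,140:300],(480,300))]))
E
```

```text
11.3167 [ 0.48501258 -0.1573598   0.17460812] [-4.52867559e-04  7.15861751e-01  6.98241891e-01  1.04894360e-04] 88.57225263346888
cam [ 0.48872612 -0.07529338  0.3575401 ]
(324, 0, 180, 184) 31339.0 [ 0.591 -0.055] ((0.5933415293693542, -0.05116559565067291), (0.20621705055236816, 0.19152866303920746), 89.37491607666016)
(108, 353, 289, 47) 8869.5 [ 0.371 -0.472] ((0.316280335187912, -0.4735181927680969), (0.5619686841964722, 0.14885804057121277), 8.332865715026855)
(0, 34, 58, 127) 4690.0 [ 0.089 -0.014] ((0.09610859304666519, -0.013194851577281952), (0.17897751927375793, 0.15207938849925995), 83.25355529785156)
jar (175, 196, 17, 17) ((0.5219730734825134, 0.31395259499549866), 0.026540420949459076) ((0.5228714346885681, 0.31517529487609863), (0.04625560715794563, 0.046165015548467636), 1.4327718019485474)
```

View pics/m8.png

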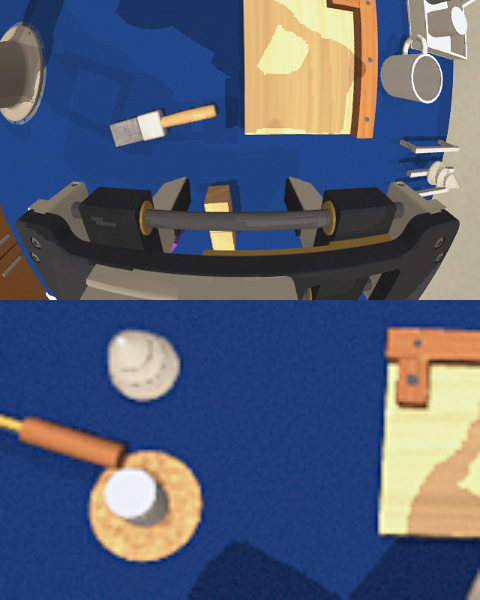

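The picture shows the jar upright on the mat (lid at (130,490) in the lower panel), the tree and brush untouched, and the offcut ahead of the gripper. I'm moving over the offcut.

>>> carry_out --targets '[{"x": -0.05, "y": -0.2, "z": 0, "turn": 0.032, "jaw": 0.6}, {"x": -0.1, "y": -0.4, "z": 0, "turn": 0.032, "jaw": 0.6}, {"x": -0.15, "y": -0.6, "z": 0, "turn": 0.032, "jaw": 0.6}, {"x": -0.15, "y": -0.74, "z": 0, "turn": 0.032, "jaw": 0.6}, {"x": -0.15, "y": -0.74, "z": -0.2, "turn": 0.032, "jaw": 0.6}, {"x": -0.15, "y": -0.74, "z": -0.4, "turn": 0.032, "jaw": 0.6}, {"x": -0.15, "y": -0.74, "z": -0.5, "turn": 0.032, "jaw": 0.6}, {"x": -0.15, "y": -0.74, "z": -0.5, "turn": 0.032, "jaw": 0.6}]'

```text
t: 12.08
ee_pos: [0.4531, -0.3023, 0.0703]
eef_rot: [-0.005, 0.679, 0.734, 0.0]
contact_force: [-0.8, 0.8, -0.2]
gripper_width: 0.802
grip_force: 0.0
```

```bash
python3 - <<'E'
from h import *
s=state();print(s["t"],s["ee_pos"],2*np.degrees(np.arctan2(s["eef_rot"][2],s["eef_rot"][1])))
p=camera_params("wrist");im=camera("wrist");cv2.imwrite("pics/w9.png",im);f=200/np.tan(np.radians(p["fov_y"]/2))
hsv=cv2.cvtColor(im,cv2.COLOR_BGR2HSV);H,S,V=[hsv[...,i].astype(int) for i in range(3)]
m=(H>10)&(H<35)&(S>50)&(V>70);m[:,:200]=0;m[:,430:]=0;m[330:]=0
for c in big(m,3):
    P=np.array([cast(p,q[0]+0.,.06,1)[:2] for q in c],np.float32);print(cv2.boundingRect(c),cv2.contourArea(c),P.min(0),P.max(0))
a=np.radians(4.4)
for dx,dy in[(-.018,.055),(.018,.055),(-.018,0.03),(.018,.03)]:
    X=np.array([.454+dx*np.cos(a)-dy*np.sin(a),-.3045+dx*np.sin(a)+dy*np.cos(a),.06])
    c=np.array(p["R"])@X+p["t"];t=np.arctan2(np.hypot(c[0],c[1]),c[2]);print(X,c[:2]/np.hypot(c[0],c[1])*t*f+[p["cx"],p["cy"]])
E
```

```text
12.0833 [ 0.45308357 -0.30234177  0.07034128] 94.46903898372463
(290, 144, 57, 139) 7113.5 [ 0.43420252 -0.34598723] [ 0.47635174 -0.24393864]
(385, 0, 45, 45) 1698.0 [ 0.4871939  -0.17253207] [ 0.5167274  -0.14090437]
(386, 237, 44, 43) 921.5 [ 0.50346726 -0.33843324] [ 0.5418361  -0.30473298]
[ 0.4318335  -0.25104304  0.06      ] [286.55703445 151.18079021]
[ 0.4677274  -0.24828116  0.06      ] [343.56477416 151.23062673]
[ 0.43375148 -0.27596936  0.06      ] [287.40341201 189.27608227]
[ 0.46964538 -0.27320747  0.06      ] [342.75029994 189.37939036]
```

>>> carry_out --targets '[{"x": 0.005, "y": 0, "z": -0.1, "turn": 0, "jaw": 0.6}, {"x": 0.005, "y": 0, "z": -0.2, "turn": 0, "jaw": 0.6}, {"x": 0.005, "y": 0, "z": -0.28, "turn": 0, "jaw": 0.6}, {"x": 0.005, "y": 0, "z": -0.32, "turn": 0, "jaw": 0.6}, {"x": 0.005, "y": 0, "z": -0.33, "turn": 0, "jaw": 0.6}, {"x": 0.005, "y": 0, "z": -0.33, "turn": 0, "jaw": 0.6}]'

```text
t: 12.63
ee_pos: [0.4571, -0.3059, 0.01]
eef_rot: [0.001, 0.679, 0.734, 0.0]
contact_force: [0.3, 0.1, 0.1]
gripper_width: 0.802
grip_force: 0.0
```

>>> carry_out --targets '[{"x": 0.005, "y": 0, "z": 0, "turn": 0, "jaw": -0.6}, {"x": 0.005, "y": 0, "z": 0, "turn": 0, "jaw": -0.6}, {"x": 0.005, "y": 0, "z": 0, "turn": 0, "jaw": -0.6}, {"x": 0.005, "y": 0, "z": 0, "turn": 0, "jaw": -0.6}, {"x": 0.005, "y": 0, "z": 0, "turn": 0, "jaw": -0.6}, {"x": 0.005, "y": 0, "z": 0, "turn": 0, "jaw": -0.6}, {"x": 0.005, "y": 0, "z": 0, "turn": 0, "jaw": -0.6}, {"x": 0.005, "y": 0, "z": 0, "turn": 0, "jaw": -0.6}]' --squeeze 40

```text
t: 13.3
ee_pos: [0.457, -0.3058, 0.009]
eef_rot: [-0.0, 0.68, 0.734, -0.0]
contact_force: [-2.7, 0.9, 3.1]
gripper_width: 0.39
grip_force: 40.0
```

Gripped at 35.9 mm opening and 40 N. I'm lifting it, squaring it to the fence and carrying it over.

>>> carry_out --targets '[{"x": 0, "y": 0, "z": 0.15, "turn": 0, "jaw": -0.7}, {"x": 0, "y": 0, "z": 0.35, "turn": 0, "jaw": -0.7}, {"x": 0, "y": 0, "z": 0.5, "turn": 0, "jaw": -0.7}, {"x": 0.1, "y": 0.15, "z": 0.5, "turn": -0.0275, "jaw": -0.7}, {"x": 0.2, "y": 0.3, "z": 0.5, "turn": -0.0275, "jaw": -0.7}, {"x": 0.3, "y": 0.45, "z": 0.5, "turn": -0.0275, "jaw": -0.7}, {"x": 0.4, "y": 0.6, "z": 0.5, "turn": -0.0275, "jaw": -0.7}, {"x": 0.45, "y": 0.68, "z": 0.5, "turn": -0.0275, "jaw": -0.7}]'

```text
t: 13.97
ee_pos: [0.5488, -0.1664, 0.1086]
eef_rot: [-0.0, 0.71, 0.704, 0.001]
contact_force: [-0.1, -0.6, -1.5]
gripper_width: 0.392
grip_force: 40.0
```

>>> carry_out --targets '[{"x": 0.1, "y": 0.15, "z": 0, "turn": 0, "jaw": -0.7}, {"x": 0.2, "y": 0.3, "z": 0, "turn": 0, "jaw": -0.7}, {"x": 0.3, "y": 0.45, "z": 0, "turn": 0, "jaw": -0.7}, {"x": 0.4, "y": 0.6, "z": 0, "turn": 0, "jaw": -0.7}, {"x": 0.45, "y": 0.68, "z": 0, "turn": 0, "jaw": -0.7}, {"x": 0.45, "y": 0.68, "z": 0, "turn": 0, "jaw": -0.7}, {"x": 0.45, "y": 0.68, "z": 0, "turn": 0, "jaw": -0.7}]'

```text
t: 14.55
ee_pos: [0.6371, -0.0326, 0.1079]
eef_rot: [-0.0, 0.71, 0.704, -0.0]
contact_force: [0.1, 0.5, -1.3]
gripper_width: 0.393
grip_force: 40.0
```

```bash
python3 - <<'E'
from h import *
s=state();print(s["t"],s["ee_pos"],2*np.degrees(np.arctan2(s["eef_rot"][2],s["eef_rot"][1])),s["contact_force"],s["gripper_width"])
p=camera_params("wrist");im=camera("wrist");cv2.imwrite("pics/w10.png",im)
hsv=cv2.cvtColor(im,cv2.COLOR_BGR2HSV);H,S,V=[hsv[...,i].astype(int) for i in range(3)]
print("cam",-np.array(p["R"]).T@p["t"])
m=(H>=5)&(H<14)&(S>130)&(V>60)
for c in big(m,3):
    P=np.array([cast(p,q[0]+0.,.046,1)[:2] for q in c],np.float32);r=cv2.minAreaRect(P);print(cv2.boundingRect(c),cv2.contourArea(c),r,np.round(cv2.boxPoints(r),3).tolist())
print(["".join("B" if m[v,u] else "." for u in range(330,530,3)) for v in range(0,160,8)])
E
```

```text
14.55 [ 0.63711869 -0.03260241  0.10792989] 89.56897682084322 [ 0.14502095  0.46605498 -1.34271201] 0.39258897038425783
cam [0.63952696 0.04965323 0.29079925]
(298, 69, 95, 178) 6559.5 ((0.6628913879394531, 0.00329744815826416), (0.0741196796298027, 0.15122902393341064), 0.5626288652420044) [[0.625, 0.07900000363588333], [0.6269999742507935, -0.0729999989271164], [0.7009999752044678, -0.07199999690055847], [0.6990000009536743, 0.07900000363588333]]
(0, 369, 27, 31) 421.5 ((-0.24500921368598938, -0.5830805897712708), (0.38416165113449097, 0.09473177045583725), 30.4373722076416) [[-0.4350000023841858, -0.6399999856948853], [-0.3869999945163727, -0.7210000157356262], [-0.054999999701976776, -0.5270000100135803], [-0.10300000011920929, -0.4449999928474426]]
(349, 308, 12, 15) 93.5 ((0.6765417456626892, -0.14958763122558594), (0.018606189638376236, 0.011737766675651073), 88.28923034667969) [[0.6700000166893005, -0.1589999943971634], [0.6819999814033508, -0.1589999943971634], [0.6830000281333923, -0.14000000059604645], [0.6710000038146973, -0.14000000059604645]]
['.........................
[... 693 characters left out ...]
BB..B......BB..............................................', 'BBBB..BB.B.........BB..............................................', '..........B.B.....B.B..............................................', '..BBBBBBB..B.B....BBB..............................................', 'BBBBBBB.B.......B.BBB..............................................', '........BBBBBBBBBBBBB..............................................', '........BBBBBBBBBBBBB..............................................', '........BBBBBBBBBBBBB..............................................', '........BBBBBBBBBBBBB..............................................', '........BBBBBBBBBBBBB..............................................']
```

>>> carry_out --targets '[{"x": 0, "y": 0, "z": -0.1, "turn": 0, "jaw": -0.7}, {"x": 0, "y": 0, "z": -0.2, "turn": 0, "jaw": -0.7}, {"x": 0, "y": 0, "z": -0.3, "turn": 0, "jaw": -0.7}, {"x": 0, "y": 0, "z": -0.35, "turn": 0, "jaw": -0.7}, {"x": 0, "y": 0, "z": -0.375, "turn": 0, "jaw": -0.7}, {"x": 0, "y": 0, "z": -0.375, "turn": 0, "jaw": -0.7}, {"x": 0, "y": 0, "z": -0.375, "turn": 0, "jaw": -0.7}]'

```text
t: 15.18
ee_pos: [0.6376, -0.0344, 0.0346]
eef_rot: [0.0, 0.711, 0.703, 0.0]
contact_force: [1.0, -0.8, -1.4]
gripper_width: 0.388
grip_force: 40.0
```

>>> carry_out --targets '[{"x": 0, "y": 0.02, "z": 0, "turn": 0, "jaw": -0.7}, {"x": 0, "y": 0.04, "z": 0, "turn": 0, "jaw": -0.7}, {"x": 0, "y": 0.05, "z": 0, "turn": 0, "jaw": -0.7}, {"x": 0, "y": 0.06, "z": 0, "turn": 0, "jaw": -0.7}, {"x": 0, "y": 0.06, "z": 0, "turn": 0, "jaw": -0.7}]'

```text
t: 15.6
ee_pos: [0.6374, -0.0211, 0.0343]
eef_rot: [0.0, 0.71, 0.704, 0.0]
contact_force: [0.1, 0.3, -2.3]
gripper_width: 0.388
grip_force: 40.0
```

>>> carry_out --targets '[{"x": 0, "y": 0.005, "z": 0, "turn": 0, "jaw": -0.7}, {"x": 0, "y": 0.01, "z": 0, "turn": 0, "jaw": -0.7}, {"x": 0, "y": 0.015, "z": 0, "turn": 0, "jaw": -0.7}, {"x": 0, "y": 0.015, "z": 0, "turn": 0, "jaw": -0.7}]'

```text
t: 15.93
ee_pos: [0.6372, -0.0186, 0.0338]
eef_rot: [-0.0, 0.711, 0.704, 0.0]
contact_force: [0.1, 0.5, -0.9]
gripper_width: 0.391
grip_force: 40.0
```

>>> carry_out --targets '[{"x": 0, "y": 0.005, "z": 0, "turn": 0, "jaw": -0.7}, {"x": 0, "y": 0.01, "z": 0, "turn": 0, "jaw": -0.7}, {"x": 0, "y": 0.01, "z": 0, "turn": 0, "jaw": -0.7}, {"x": 0, "y": 0.01, "z": 0, "turn": 0, "jaw": -0.7}]'

```text
t: 16.27
ee_pos: [0.6372, -0.0167, 0.0338]
eef_rot: [0.0, 0.711, 0.704, 0.0]
contact_force: [-0.0, 0.5, -1.3]
gripper_width: 0.388
grip_force: 40.0
```

>>> carry_out --targets '[{"x": 0, "y": 0.005, "z": 0, "turn": 0, "jaw": -0.7}, {"x": 0, "y": 0.01, "z": 0, "turn": 0, "jaw": -0.7}, {"x": 0, "y": 0.01, "z": 0, "turn": 0, "jaw": -0.7}, {"x": 0, "y": 0.01, "z": 0, "turn": 0, "jaw": -0.7}]'

```text
t: 16.6
ee_pos: [0.6373, -0.0164, 0.0341]
eef_rot: [0.001, 0.711, 0.704, -0.001]
contact_force: [-0.2, -5.6, -1.2]
gripper_width: 0.393
grip_force: 40.0
```

The stop is met at TCP y = −0.0165 with 5.6 N. I'm easing off slightly and moving toward the fence.

>>> carry_out --targets '[{"x": 0.01, "y": -0.005, "z": 0, "turn": 0, "jaw": -0.7}, {"x": 0.02, "y": -0.005, "z": 0, "turn": 0, "jaw": -0.7}, {"x": 0.03, "y": -0.005, "z": 0, "turn": 0, "jaw": -0.7}, {"x": 0.04, "y": -0.005, "z": 0, "turn": 0, "jaw": -0.7}, {"x": 0.05, "y": -0.005, "z": 0, "turn": 0, "jaw": -0.7}, {"x": 0.05, "y": -0.005, "z": 0, "turn": 0, "jaw": -0.7}]'

```text
t: 17.1
ee_pos: [0.647, -0.0165, 0.0335]
eef_rot: [-0.0, 0.71, 0.704, -0.001]
contact_force: [-1.5, -4.4, -2.2]
gripper_width: 0.389
grip_force: 40.0
```

>>> carry_out --targets '[{"x": 0.005, "y": 0, "z": 0, "turn": 0, "jaw": -0.7}, {"x": 0.01, "y": 0, "z": 0, "turn": 0, "jaw": -0.7}, {"x": 0.01, "y": 0, "z": 0, "turn": 0, "jaw": -0.7}, {"x": 0.01, "y": 0, "z": 0, "turn": 0, "jaw": -0.7}]'

```text
t: 17.43
ee_pos: [0.6487, -0.0165, 0.0334]
eef_rot: [-0.0, 0.71, 0.704, -0.001]
contact_force: [-2.8, -5.2, -2.2]
gripper_width: 0.388
grip_force: 40.0
```

>>> carry_out --targets '[{"x": 0.005, "y": 0, "z": 0, "turn": 0, "jaw": -0.7}, {"x": 0.01, "y": 0, "z": 0, "turn": 0, "jaw": -0.7}, {"x": 0.01, "y": 0, "z": 0, "turn": 0, "jaw": -0.7}, {"x": 0.01, "y": 0, "z": 0, "turn": 0, "jaw": -0.7}]'

```text
t: 17.77
ee_pos: [0.6496, -0.0165, 0.0334]
eef_rot: [-0.001, 0.711, 0.704, -0.002]
contact_force: [-5.8, -5.4, 0.8]
gripper_width: 0.388
grip_force: 40.0
```

>>> carry_out --targets '[{"x": 0, "y": 0, "z": -0.005, "turn": 0, "jaw": -0.7}, {"x": 0, "y": 0, "z": -0.01, "turn": 0, "jaw": -0.7}, {"x": 0, "y": 0, "z": -0.015, "turn": 0, "jaw": -0.7}, {"x": 0, "y": 0, "z": -0.015, "turn": 0, "jaw": -0.7}, {"x": 0, "y": 0, "z": -0.015, "turn": 0, "jaw": -0.7}]'

```text
t: 18.18
ee_pos: [0.6496, -0.0166, 0.0313]
eef_rot: [-0.001, 0.711, 0.704, -0.002]
contact_force: [-8.7, -6.0, 5.6]
gripper_width: 0.388
grip_force: 40.0
```

>>> carry_out --targets '[{"x": 0, "y": 0, "z": -0.005, "turn": 0, "jaw": -0.7}, {"x": 0, "y": 0, "z": -0.0075, "turn": 0, "jaw": -0.7}, {"x": 0, "y": 0, "z": -0.0075, "turn": 0, "jaw": -0.7}, {"x": 0, "y": 0, "z": -0.0075, "turn": 0, "jaw": -0.7}]'

```text
t: 18.52
ee_pos: [0.6497, -0.0166, 0.0301]
eef_rot: [-0.001, 0.711, 0.704, -0.002]
contact_force: [-8.0, -5.4, 7.7]
gripper_width: 0.387
grip_force: 40.0
```

>>> carry_out --targets '[{"x": 0, "y": 0, "z": -0.005, "turn": 0, "jaw": -0.7}, {"x": 0, "y": 0, "z": -0.0075, "turn": 0, "jaw": -0.7}, {"x": 0, "y": 0, "z": -0.0075, "turn": 0, "jaw": -0.7}, {"x": 0, "y": 0, "z": -0.0075, "turn": 0, "jaw": -0.7}]'

```text
t: 18.85
ee_pos: [0.6497, -0.0167, 0.03]
eef_rot: [-0.001, 0.711, 0.704, -0.001]
contact_force: [-13.8, -5.5, 15.9]
gripper_width: 0.386
grip_force: 40.0
```

>>> carry_out --targets '[{"x": 0, "y": -0.0025, "z": 0.003, "turn": 0, "jaw": -0.7}, {"x": 0, "y": -0.0025, "z": 0.003, "turn": 0, "jaw": -0.7}, {"x": 0, "y": -0.0025, "z": 0.003, "turn": 0, "jaw": -0.7}, {"x": 0, "y": -0.0025, "z": 0.003, "turn": 0, "jaw": -0.7}]'

```text
t: 19.18
ee_pos: [0.6496, -0.0166, 0.03]
eef_rot: [-0.001, 0.711, 0.704, -0.001]
contact_force: [-10.5, -3.6, 12.6]
gripper_width: 0.391
grip_force: 40.0
```

```bash
python3 - <<'E'
from h import *
for i in range(4):
    p=camera_params("wrist");im=camera("wrist");s=state();print(s["t"],s["ee_pos"],s["eef_rot"],s["contact_force"],s["ft_torque"],s["grip_force"])
cv2.imwrite("pics/w11.png",im)
f=200/np.tan(np.radians(p["fov_y"]/2))
hsv=cv2.cvtColor(im,cv2.COLOR_BGR2HSV);H,S,V=[hsv[...,i].astype(int) for i in range(3)]
# top-face end edge of the offcut vs stop edge, middle columns
for u in(300,310,320,330): print(u,[(v,H[v,u],S[v,u],V[v,u]) for v in range(120,200,5)])
im=camera("top");cv2.imwrite("pics/top11.png",im);p=camera_params("top");hsv=cv2.cvtColor(im,cv2.COLOR_BGR2HSV);H,S,V=[hsv[...,i].astype(int) for i in range(3)]
m=(S<60)&(V>150);m[:170]=0;m[235:]=0;m[:,:160]=0;m[:,215:]=0
c=big(m)[0];P=np.array([cast(p,q[0]+0.,.066)[:2] for q in c],np.float32);print("jar",cv2.boundingRect(c),cv2.minAreaRect(P))
E
```

```text
19.2333 [ 0.64960531 -0.01662328  0.03001264] [-0.00093515  0.71055804  0.70363666 -0.00135698] [-10.74922517  -2.69715397  13.11311269] [-0.57558627  1.88440451 -0.10625661] 40.004523396492004
19.2833 [ 0.64965589 -0.01662032  0.03003855] [-0.00088646  0.71056486  0.70362992 -0.0013137 ] [-11.59998857  -3.32586891  12.38107189] [-0.57535937  1.85851424  0.01552885] 40.0046968460083
19.3333 [ 0.64963314 -0.01662138  0.03003566] [-0.00090939  0.71055237  0.70364248 -0.00132809] [-11.24146343  -3.99780822  12.23937716] [-0.55961496  1.93748392 -0.04451162] 40.004507303237915
19.3833 [ 0.64965159 -0.01663117  0.03001056] [-0.00089658  0.71054603  0.7036489  -0.00133024] [-11.14991036  -3.99776714  12.76630766] [-0.56704135  1.8927064  -0.02153946] 40.00455379486084
300 [(120, np.int64(6), np.int64(37), np.int64(103)), (125, np.int64(173), np.int64(11), np.int64(92)), (130, np.int64(0), np.int64(11), np.int64(95)), (135, np.int64(10), np.int64(60), np.int64(110)), (140, np.int64(12), np.int64(163), np.int64(171)), (145, np.int64(12), np.int64(163), np.int64(172)), (150, np.int64(12), np.
[... 2377 characters left out ...]
(170)), (145, np.int64(12), np.int64(162), np.int64(170)), (150, np.int64(12), np.int64(162), np.int64(172)), (155, np.int64(15), np.int64(131), np.int64(132)), (160, np.int64(15), np.int64(127), np.int64(133)), (165, np.int64(15), np.int64(128), np.int64(134)), (170, np.int64(16), np.int64(132), np.int64(222)), (175, np.int64(15), np.int64(130), np.int64(222)), (180, np.int64(16), np.int64(131), np.int64(222)), (185, np.int64(16), np.int64(130), np.int64(222)), (190, np.int64(16), np.int64(133), np.int64(221)), (195, np.int64(16), np.int64(132), np.int64(222))]
jar (160, 206, 55, 29) ((0.47750264406204224, 0.29869285225868225), (0.07978115975856781, 0.15285468101501465), 1.4096224308013916)
```

Everything agrees. The end is flush on the stop, x is stopped at the fence (TCP x = 0.6496 m against an expected 0.650 m), and the board is met. The push is steady at about 11 N into the fence and 12.5 N down. I'm handing in.

```bash
python3 -c "
from station import *
print(finish_job())"
```

```text
the job is handed in; nothing more can be done
None
```

I handed the job in at about 19.5 s with the jar upright on the cork mat, about 2 mm from its centre, and the offcut held in the corner at about 11 N into the fence and 12.5 N down; no verdict came back.

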